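# Check in chilled eclair boxes with the contact probe and stow them in the chill drawer

## Robot

A 7-joint arm with a two-finger parallel gripper is mounted at the origin on the work surface. World frame = base frame: x ahead of the robot, y to its left, z up, the work surface at z = 0. Lengths are in m, angles in degrees, forces in N, time in s.
With the tool pointing down it reaches from about 0.35 to 0.775 m from the base axis. Payload 3.1 kg.
Tool frame: the origin (TCP) lies on the centre line of the jaws, within the pads' length; the fingertips stand 17 mm ahead of it and the grasp point (between the pads) lies 2 mm behind it (robot.tip_reach is the distance from the TCP to the fingertips, in m); z points along the fingers, y is the line along which they close (so a half turn about z gives the same grasp; the last joint's range is limited). The gripper opens to 85 mm and grips with 20 to 120 N. Pads are 22 mm wide; open, the fingers measure 114 mm over their backs; the gripper's body (76 mm by 85 mm) begins 54 mm behind the grasp point. The pads swing forward as they close: fully open they stand 13 mm farther back than shut.
Start: joints at [64.532, 17.813, 0.802, 86.603, -0.252, 75.585, -1.558], TCP at [0.216, -0.506, 0.248] pointing down, gripper open.
Joint ranges: [-154.91, 154.91], [-16.99, 109.72], [-72.82, 74.43], [7.12, 147.25], [-82.49, 262.49], [11.32, 116.49], [-174.64, 174.64]. Speed limits (degrees/s): [159.86, 159.86, 180, 180, 180, 180, 180].

## Interface

Orientations are given as [roll, pitch, yaw] about the fixed x, y, z axes, in that order (R = Rz(yaw) Ry(pitch) Rx(roll)).
In Python, from station import robot, fingers, vision, workorder, recognise gives the robot as it stands. Calls block until the motion is done:
- robot.move_to(position, orientation): joint-space move of the TCP to a pose.
- robot.line_to(position, orientation=None, velocity=0.15, f_stop=None): straight line of the TCP; orientation=None keeps the orientation; velocity is the mean speed in m/s. With f_stop (N) it stops when the force on the tool has changed by that much, and returns True; else False.
- robot.move_j(angles): joint-space move.
- fingers.gripper_to(opening, force=None): opening from 0.0 (shut) to 1.0 (fully open); force is the grip in N (None keeps the last); returns when the fingers have stopped.
- robot.pause(seconds).
- robot.inverse_kinematics(position, orientation): joint angles nearest the present ones, or None.
- vision.grab_frame(name): name is "side" or "top" or "wrist"; returns the picture (384x512x3 uint8, red, green, blue); there is no depth.
- vision.calibration(name): a dict with "mtx" (3x3 intrinsics, pixels), "extrinsics" (4x4, takes a point from world to camera coordinates); the wrist camera has in their place "T_tool_cam" (4x4, takes a point from camera to tool coordinates, whose origin is the TCP and whose axes are the flange's). Camera axes: x right, y up, looking along -z (the intrinsics and any distortion apply to the point x, -y, -z); pixel columns grow to the right and rows downward; lengths in m; the calibration is good to about 2 mm. A picture is of the moment at which its call begins: read the wrist's pose just before it. calibration takes no time and is no camera call.
A pose or a line that the arm cannot do raises robot.PlanningError and nothing moves.
- workorder.close_job(): hands the job in; it is judged then, once.
Trained networks look in the newest picture that a camera, given by its name, has taken for a name from the list of things; names that differ only in an ending like _2 or _b are one class to them, and where a whole thing is asked for, a point or a joint stands for the part that bears it (a point fixed in the world has none). Each returns a list of dicts, best first, with "p" (0 to 1); they miss things now and then, are a little off and sometimes report something else, mostly with a low value. They report only what shows in the picture. A call takes as long as a camera call. They do not tell look-alikes from the thing itself.
- recognise(label, camera): "rect" ([centre column, centre row, width, height] in pixels, round what is visible of it).
Readings, each from a call of its own:
- robot.current_time_s(): time.
- robot.current_joint_positions(): joint angles.
- robot.current_dq(): joint speeds.
- robot.current_joint_torque(): joint torques, N m.
- robot.current_tool_pos(): TCP position.
- robot.current_eef_rot(): TCP orientation.
- robot.current_contact_force(): force on the tool from outside, world axes, zero at the start.
- robot.current_torque(): the same for the moment, N m.
- robot.current_finger_gap(): opening from 0.0 (shut) to 1.0 (fully open).
- robot.current_gripper_force(): force on a finger pad.
Only numpy, scipy, OpenCV 4.12 (cv2) and the standard library are available. Lean on these libraries where they do the work, as an engineer would, in place of code of your own. Each camera call takes 0.05 s, during which the arm holds its last target. There are 200 camera calls.

## Task

Check in the delivered eclair boxes on the counter: take the thermometer probe from its tray and, holding it slanted so that only the tip touches, rest the tip on the green dot of each box for about three seconds, in log-sheet order: vanilla (cream-white sleeve), chocolate (brown), strawberry (pink), and hazelnut (orange-yellow) last so that no nut is carried over, leaving out any that were not delivered. Keep the chill drawer shut until every box is checked; then open it, put all the boxes in and shut it fully, and finish with the probe lying back in its tray. Leave the coffee cup, sugar shaker, tongs and doughnut where they are.

Things in the scene. Friction and masses are not known exactly. Their poses are not given: they have to be found in the camera images.
- box_vanilla: The vanilla eclair box: 120 long (own x) x 52 wide (own y) x 48 mm high, about 140 g, kraft base, clear lid, with cream-white sleeve 50 mm wide round its middle. Origin at the centre of its underside, z up. May be absent (2 or 3 of the four boxes are there). They start on the counter with their length roughly along x, at least 25 mm apart.
- dot_vanilla (a point): Centre of the round green test dot (27 mm across) on top of the vanilla box, 48 mm above its underside, in the middle of the lid.
- box_chocolate: The chocolate eclair box: 120 long (own x) x 52 wide (own y) x 48 mm high, about 140 g, kraft base, clear lid, with dark brown sleeve 50 mm wide round its middle. Origin at the centre of its underside, z up. May be absent (2 or 3 of the four boxes are there). They start on the counter with their length roughly along x, at least 25 mm apart.
- dot_chocolate (a point): Centre of the round green test dot (27 mm across) on top of the chocolate box, 48 mm above its underside, in the middle of the lid.
- box_strawberry: The strawberry eclair box: 120 long (own x) x 52 wide (own y) x 48 mm high, about 140 g, kraft base, clear lid, with pink sleeve 50 mm wide round its middle. Origin at the centre of its underside, z up. May be absent (2 or 3 of the four boxes are there). They start on the counter with their length roughly along x, at least 25 mm apart.
- dot_strawberry (a point): Centre of the round green test dot (27 mm across) on top of the strawberry box, 48 mm above its underside, in the middle of the lid.
- box_hazelnut: The hazelnut eclair box: 120 long (own x) x 52 wide (own y) x 48 mm high, about 140 g, kraft base, clear lid, with orange-yellow sleeve 50 mm wide round its middle. Origin at the centre of its underside, z up. May be absent (2 or 3 of the four boxes are there). They start on the counter with their length roughly along x, at least 25 mm apart.
- dot_hazelnut (a point): Centre of the round green test dot (27 mm across) on top of the hazelnut box, 48 mm above its underside, in the middle of the lid.
- probe: Contact thermometer probe, 90 g, straight: square white handle 110 x 24 x 24 mm with blue ends, then a 6.4 mm steel stem 85 mm long ending in a copper ball 12 mm across. Origin on its axis at mid-handle; own x points to the tip: ball centre 140 mm from the origin, butt end 55 mm behind it. Any of its four sides may be up. Starts lying level in its tray.
- probe_tip (a point): Centre of the copper ball (radius 6 mm) at the probe's tip.
- probe_tail (a point): Centre of the butt end of the probe's handle.
- probe_tray: Fixed shallow open steel tray for the probe, 270 (own x) x 110 (own y) x 14 mm high, walls and floor 4 mm thick. Origin at the centre of its underside; its long side lies roughly along world y.
- chill_drawer (a joint): Opening of the chill drawer along its slide in m: 0 shut, 0.20 fully out. It stays where it is left; it takes about 2 to 4 N to move. May start up to 12 mm ajar.
- drawer_handle (a point): Middle of the drawer's bar handle: a level dark bar 11 mm thick, 130 mm long, 35 mm in front of the drawer's steel front. Own -x is the way the drawer opens, own y runs along the bar. 88 mm above the counter, 30 mm below the unit's top; the front's top edge is 16 mm above the bar's middle.
- drawer_floor (a point): Middle of the front edge of the drawer's inner floor (moves with it), 26 mm above the counter, 57 mm behind the handle bar; same axes as the handle. Inside: from here 292 mm along own +x, and 154 mm to each side; side walls 46 mm above the floor and 4 mm thick, steel front (18 mm thick) 78 mm above it. Shut, there are 74 mm of height above the floor.
- chill_unit: Fixed stainless countertop chill unit, 360 deep (own x) x 360 wide (own y) x 118 mm high, with a further 85 mm high compressor housing on its rear half. Origin on the counter under the middle of its drawer front (when shut), which faces own -x.
- coffee_cup: Bystander: paper coffee cup with a black lid, 82 mm across, 106 mm high; origin at the centre of its underside.
- sugar_shaker: Bystander: glass sugar shaker with a steel top, 66 mm across, 114 mm high; origin at the centre of its underside.
- tongs: Bystander: steel pastry tongs, about 215 x 60 mm, 14 mm high, lying on the counter; origin at their middle on the counter.
- doughnut: Bystander: pink iced ring doughnut, 90 mm across, 31 mm high, on a napkin; origin at the centre of its underside.
There are look-alikes about, which are no part of the job. What is shaped like the box_strawberry but blue or turquoise is not meant. There is more than one size of the probe; the job needs the smaller.

How it is judged:
By the outcome, as a careful person would: the job done as asked, in the order asked, and still so for the second after the job is handed in, with the robot touching nothing.
Of box_vanilla, box_chocolate, box_strawberry, box_hazelnut only 2 to 3 are there at a start; the rules pass over those that are not, and their reading is None.
At some moment in a run one of box_vanilla, box_chocolate, box_strawberry, box_hazelnut may be knocked a few centimetres aside while the robot is not near it.
Once in a run the grip may slacken for a moment while it holds something.
It also fails if it takes over 208 s, if anything falls off the work surface, if the arm or the gripper's body presses on something with over 40 N, if the wrist force passes 120 N, or if a joint passes its speed limit or range.

## Working session

There is one attempt and no reset: what is moved stays moved. The work goes in short steps, each a Python script; the robot and the scene stay as the last script left them, time stands still between calls to the robot, and variables do not carry over. Pictures are saved under pics/ and viewed, at most 14 in all, crops included, and the job is handed in when it is done.

```bash
ls; mkdir -p pics; python3 - <<'E'
from station import robot, fingers, vision, workorder, recognise
import cv2,numpy as np
ims=[]
for c in ("top","side"):
    im=vision.grab_frame(c); cv2.imwrite(f"pics/{c}0.png",cv2.resize(im[:,:,::-1],(800,600),interpolation=cv2.INTER_CUBIC))
    k=vision.calibration(c); print(c,np.round(k["mtx"],1).tolist(),np.round(k["extrinsics"],4).tolist(),[x for x in k])
    for n in ["box_vanilla","box_chocolate","box_strawberry","box_hazelnut","probe","probe_tray","drawer_handle","chill_unit","coffee_cup","sugar_shaker","tongs","doughnut"]:
        print(n,[(round(d["p"],2),np.round(d["rect"]).astype(int).tolist()) for d in recognise(n,c)][:4])
k=vision.calibration("wrist");print({a:np.round(b,4).tolist() if hasattr(b,'shape') else b for a,b in k.items()})
print(robot.current_eef_rot(),robot.current_tool_pos(),robot.tip_reach,robot.current_time_s(),robot.current_finger_gap())
E
```

```text
pics
top [[431.5, 0.0, 254.0], [0.0, 431.5, 198.3], [0.0, 0.0, 1.0]] [[-0.0202, -0.9996, -0.0205, -0.1327], [0.9907, -0.0228, 0.134, -0.4892], [-0.1344, -0.0176, 0.9908, -1.3826], [0.0, 0.0, 0.0, 1.0]] ['mtx', 'extrinsics']
box_vanilla []
box_chocolate [(0.69, [259, 171, 19, 38]), (0.6, [226, 171, 18, 40]), (0.35, [368, 228, 27, 26])]
box_strawberry [(0.78, [325, 172, 20, 34]), (0.77, [372, 144, 30, 35]), (0.68, [412, 183, 31, 38])]
box_hazelnut [(0.89, [258, 168, 17, 38])]
probe [(0.82, [260, 221, 58, 13]), (0.7, [118, 302, 14, 81]), (0.38, [224, 170, 18, 40])]
probe_tray [(0.85, [261, 222, 86, 36]), (0.69, [117, 166, 114, 59]), (0.63, [222, 167, 16, 40])]
drawer_handle [(0.64, [119, 166, 113, 62])]
chill_unit [(0.98, [92, 113, 163, 157]), (0.4, [324, 172, 22, 39])]
coffee_cup [(0.77, [370, 229, 31, 26])]
sugar_shaker [(0.68, [323, 170, 19, 37])]
tongs [(0.62, [306, 127, 62, 22])]
doughnut [(0.96, [228, 130, 26, 26])]
side [[362.6, 0.0, 256.4], [0.0, 362.6, 192.0], [0.0, 0.0, 1.0]] [[-0.9996, -0.0279, 0.0105, 0.4553], [0.0264, -0.6668, 0.7448, -0.1648], [-0.0138, 0.7447, 0.6672, -1.
[... 365 characters left out ...]
)]
probe_tray [(0.74, [276, 210, 36, 62])]
drawer_handle [(0.91, [188, 321, 52, 126])]
chill_unit [(0.87, [108, 321, 217, 125]), (0.22, [216, 201, 40, 26])]
coffee_cup [(0.92, [281, 134, 21, 32]), (0.34, [189, 320, 52, 125])]
sugar_shaker [(0.83, [244, 130, 16, 30])]
tongs [(0.8, [180, 172, 30, 43]), (0.49, [189, 322, 53, 122])]
doughnut [(0.97, [169, 225, 30, 20])]
{'mtx': [[299.1494, 0.0, 253.9364], [0.0, 299.1494, 189.2074], [0.0, 0.0, 1.0]], 'T_tool_cam': [[0.0001, 0.961, 0.2767, 0.0694], [1.0, 0.0002, -0.001, 0.0002], [-0.001, 0.2767, -0.961, -0.1251], [0.0, 0.0, 0.0, 1.0]]}
[1.79999719e+02 1.15234595e-03 2.30822495e+01] [ 0.21563411 -0.50597182  0.2483049 ] 0.017 1.3 0.9990158906419202
```

View pics/top0.png

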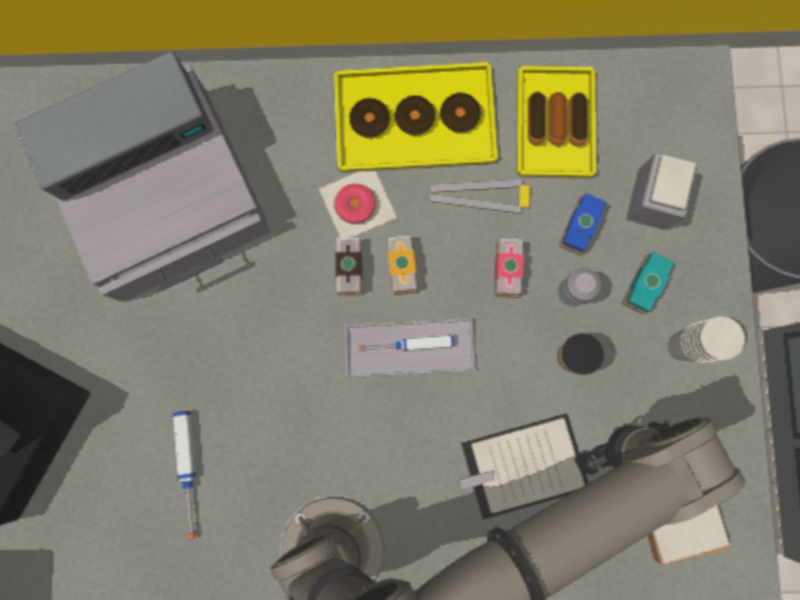

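View pics/side0.png

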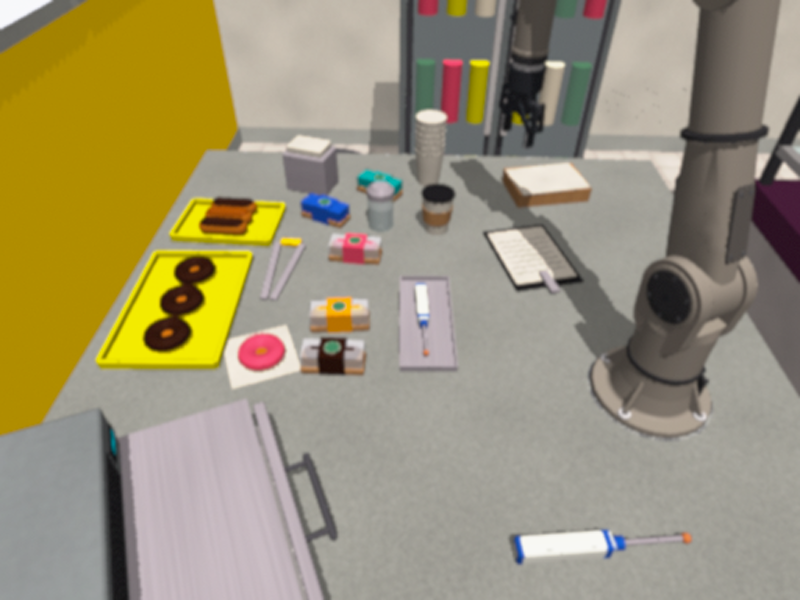

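Candidates, in 800x600 top-view pixels:
- **Probe:** the small one in the tray (408,345) and the bigger one on the counter (187,470). I choose the one in the tray.
- **Strawberry:** pink (510,265), with look-alikes blue (585,222) and turquoise (650,282). I choose pink.
- **Other boxes:** chocolate (348,263) and hazelnut (402,262). There is no vanilla; the tissue box (668,185) and cups (712,340) are not boxes.

Next I'll move the wrist camera over the tray for a close check.

```bash
cat > h.py <<'E'
from station import robot, fingers, vision, workorder, recognise
import cv2, numpy as np
from scipy.spatial.transform import Rotation as R
def RPY(M): return R.from_matrix(M).as_euler('xyz',degrees=True)
def down(yaw): return [180,0,yaw]           # tool x at heading yaw, z down
def cam(name):
    k=vision.calibration(name)
    if name=="wrist":
        T=np.eye(4); T[:3,:3]=R.from_euler('xyz',robot.current_eef_rot(),degrees=True).as_matrix(); T[:3,3]=robot.current_tool_pos()
        W=T@k["T_tool_cam"]
    else: W=np.linalg.inv(k["extrinsics"])
    return k["mtx"],W
def grab(name,save=None):
    K,W=cam(name); im=vision.grab_frame(name)
    if save: cv2.imwrite(f"pics/{save}.png",cv2.resize(im[:,:,::-1],None,fx=1.5,fy=1.5,interpolation=cv2.INTER_CUBIC))
    return im,K,W
def world(px,z,K,W):
    px=np.atleast_2d(np.asarray(px,float))
    d=np.c_[(px[:,0]-K[0,2])/K[0,0],-(px[:,1]-K[1,2])/K[1,1],-np.ones(len(px))]@W[:3,:3].T
    o=W[:3,3]; return o+d*((z-o[2])/d[:,2])[:,None]
def pix(p,K,W):
    c=(np.atleast_2d(p)-W[:3,3])@W[:3,:3]; return np.c_[K[0,0]*c[:,0]/-c[:,2]+K[0,2],K[1,1]*-c[:,1]/-c[:,2]+K[1,2]]
HSV={'green':((60,60,40),(88,255,200)),'chocolate':((0,40,10),(20,255,75)),'strawberry':((165,90,120),(180,255,255)),'hazelnut':((14,140,150),(26,255,255)),
     'blue':((105,140,60),(125,255,255)),'copper':((4,110,90),(16,255,255))}
def blobs(im,c,amin=8):
    m=cv2.inRange(cv2.cvtColor(im,cv2.COLOR_RGB2HSV),*map(np.array,HSV[c]))
    n,l,s,ce=cv2.connectedComponentsWithStats(m)
    return [(s[i,4],ce[i],l==i) for i in np.argsort(-s[:,4]) if i and s[i,4]>=amin]
def dots(name="top",save=None):
    """green dots with their box name, from the sleeve colour round them"""
    im,K,W=grab(name,save); hsv=cv2.cvtColor(im,cv2.COLOR_RGB2HSV); out={}
    for a,c,m in blobs(im,'green'):
        if a>4000: continue
        ring=cv2.dilate(m.astype(np.uint8),np.ones((5,5)),iterations=2)>0
        ring&=~(cv2.dilate(m.astype(np.uint8),np.ones((3,3)))>0)
        v={k:cv2.inRange(hsv,*map(np.array,HSV[k]))[ring].mean()/255 for k in('chocolate','strawberry','hazelnut')}
        k=max(v,key=v.get)
        if v[k]>.35 and k not in out: out[k]=world(c,.048,K,W)[0]
    return out
E
python3 - <<'E'
from h import *
print(dots())
im,K,W=grab("top")
for c in('green','blue','copper'):
    for a,p,m in blobs(im,c,3)[:8]: print(c,a,np.round(p),np.round(world(p,.02,K,W)[0],3))
for n,p,z in(("h1",(197,285),.088),("h2",(253,257),.088),("frontR",(265,225),.118),("trayL",(347,350),.014),("trayR",(473,346),.014),("shaker",(583,287),.1),("cup",(583,353),.1)): print(n,np.round(world(np.array(p)*.64,z,K,W)[0],3))
p=world([260,221],.02,K,W)[0]
robot.move_to([p[0]-.0,p[1]-.03,.25],down(90))
print(robot.current_time_s(),robot.current_joint_positions())
grab("wrist","w1")
E
```

```text
{'chocolate': array([ 0.5858447, -0.0414678,  0.048    ]), 'hazelnut': array([ 0.58544432, -0.15449275,  0.048     ]), 'strawberry': array([ 0.57368546, -0.38131545,  0.048     ])}
green 541 [415. 180.] [ 0.535 -0.677  0.02 ]
green 39 [374. 141.] [ 0.672 -0.55   0.02 ]
green 38 [222. 168.] [ 0.592 -0.039  0.02 ]
green 30 [257. 168.] [ 0.591 -0.154  0.02 ]
green 30 [326. 169.] [ 0.579 -0.386  0.02 ]
blue 436 [373. 142.] [ 0.669 -0.547  0.02 ]
blue 11 [119. 310.] [0.136 0.297 0.02 ]
blue 6 [120. 304.] [0.155 0.297 0.02 ]
blue 5 [116. 264.] [0.282 0.311 0.02 ]
blue 4 [254. 220.] [ 0.414 -0.143  0.02 ]
copper 301 [356.  76.] [ 0.903 -0.502  0.02 ]
copper 59 [367.  83.] [ 0.876 -0.537  0.02 ]
copper 53 [341.  82.] [ 0.88  -0.448  0.02 ]
copper 38 [294.  71.] [ 0.925 -0.29   0.02 ]
copper 38 [265.  73.] [ 0.921 -0.19   0.02 ]
copper 38 [236.  74.] [ 0.919 -0.09   0.02 ]
copper 32 [226. 130.] [ 0.725 -0.055  0.02 ]
copper 20 [420. 352.] [-0.01  -0.652  0.02 ]
h1 [0.539 0.261 0.088]
h2 [0.594 0.147 0.088]
frontR [0.653 0.117 0.118]
trayL [ 0.406 -0.036  0.014]
trayR [ 0.408 -0.302  0.014]
shaker [ 0.514 -0.516  0.1  ]
cup [ 0.383 -0.509  0.1  ]
2.7833 [ 44.04812116   7.84963257 -23.49981388  99.59472102   3.31812376
  73.22990839  19.54890116]
```

View pics/w1.png

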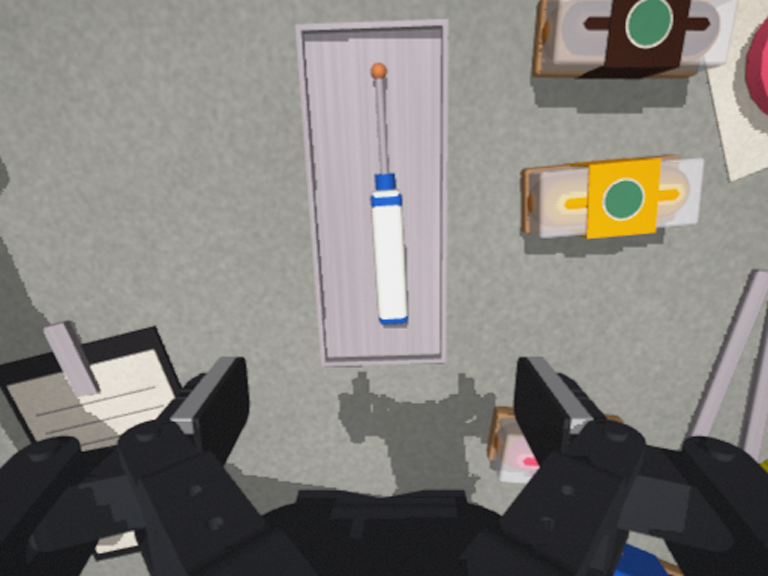

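The close view confirms the small probe in the tray: tip (378,71), butt (393,322), about 195 mm long. The pink, orange and brown boxes lie to its right. Next I check which slanted poses the arm can reach and pick up the probe.

```bash
cat >> h.py <<'E'
def slant(heading,th,flip=False):
    """tool orientation whose +x (or -x if flip) points along heading and th deg below level"""
    h=np.array([np.cos(np.radians(heading)),np.sin(np.radians(heading)),0]); t=np.radians(th); s=-1 if flip else 1
    x=s*(h*np.cos(t)-np.array([0,0,1])*np.sin(t)); z=-np.array([0,0,1])*np.cos(t)-h*np.sin(t)
    return np.c_[x,np.cross(z,x),z]
E
python3 - <<'E'
from h import *
K,W=cam("wrist"); q=lambda a:(np.array(a)+.5)/1.5-.5
tip=world(q((378.5,71)),.016,K,W)[0]; tail=world(q((393,321)),.028,K,W)[0]; L=tip-tail; L[2]=0
print(tip,tail,np.linalg.norm(L)); hd=np.degrees(np.arctan2(L[1],L[0])); print("heading",hd)
u=L/np.linalg.norm(L); o=tip-.14*u; print("origin",o)
np.save("probe.npy",np.r_[o[:2],hd])
D={'choc':[.586,-.041],'haz':[.585,-.154],'straw':[.574,-.381]}
for flip in(0,1):
  y=hd+180*flip
  print("grasp",flip,robot.inverse_kinematics([o[0],o[1],.022],down(y)) )
  for h in(-180,-150,-120,-90,-60,-30,0,30,60,90,120,150):
    r=[]
    for n,d in D.items():
      for th in (30,40):
        M=slant(h,th,flip); p=np.array([*d,.054])-M@np.array([-.14 if flip else .14,0,.006])
        j=robot.inverse_kinematics(p,RPY(M)); j2=robot.inverse_kinematics(p+[0,0,.1],RPY(M))
        r.append('-' if j is None or j2 is None else str(int(j[6])))
    print(flip,h,r)
E
```

```text
[ 0.40946848 -0.06528039  0.016     ] [ 0.42034519 -0.25594631  0.028     ] 0.19097589517387478
heading 93.26494852823916
origin [ 0.41744194 -0.20505315  0.016     ]
grasp 0 [ 40.77577393  25.10203041 -20.68170111 114.54126562  12.81076148
  42.51005489  15.65205921]
0 -180 ['64', '37', '82', '84', '112', '119']
0 -150 ['111', '127', '127', '151', '149', '162']
0 -120 ['155', '156', '164', '164', '166', '-138']
0 -90 ['169', '173', '-125', '-122', '-116', '-143']
0 -60 ['-138', '-134', '-129', '-127', '-114', '-']
0 -30 ['-118', '-117', '-108', '-107', '-89', '-']
0 0 ['-96', '-96', '-85', '-85', '-65', '-']
0 30 ['-73', '-74', '-63', '-64', '-41', '-43']
0 60 ['-51', '-55', '-40', '-45', '-20', '-26']
0 90 ['-28', '-37', '-18', '-29', '3', '-10']
0 120 ['-5', '-20', '5', '-11', '32', '12']
0 150 ['23', '0', '38', '15', '70', '60']
grasp 1 [ 2.41767407e+01  2.34946104e+01 -1.43524243e-01  1.15169374e+02
  8.66311869e-02  4.13361143e+01 -1.52754983e+02]
1 -180 ['-88', '-39', '-69', '-49', '-44', '-24']
1 -150 ['-46', '-22', '-32', '-11', '-15', '0']
1 -120 ['-16', '2', '-5', '8', '9', '17']
1 -90 ['8', '18', '17', '25', '32', '36']
1 -60 ['30', '35', '40', '43', '57', '-']
1 -30 ['53', '54', '63', '63', '81', '-']
1 0 ['75', '74', '85', '85', '107', '-']
1 30 ['98', '96', '108', '107', '131', '129']
1 60 ['120', '117', '131', '127', '152', '147']
1 90 ['139', '133', '-172', '142', '-128', '165']
1 120 ['163', '153', '-158', '161', '-123', '-127']
1 150 ['-136', '-152', '-117', '-94', '-81', '-69']
```

```bash
cat >> h.py <<'E'
def tip_in_tool(save=None,zt=.006):
    """ball centre in tool axes from the wrist picture, taken on the tool plane z=zt"""
    k=vision.calibration("wrist"); im=vision.grab_frame("wrist")
    if save: cv2.imwrite(f"pics/{save}.png",cv2.resize(im[:,:,::-1],None,fx=1.5,fy=1.5,interpolation=cv2.INTER_CUBIC))
    T=k["T_tool_cam"]; b=[]
    for a,c,m in blobs(im,'copper',20):
        p=world(c,zt,k["mtx"],T)[0]; b.append((a,np.round(c),p))
    b=[x for x in b if abs(x[2][0]-.14)<.04 and abs(x[2][1])<.04]
    return b
E
python3 - <<'E'
from h import *
o=np.load("probe.npy"); p=[o[0],o[1]+.001]; y=o[2]
fingers.gripper_to(.42,50)
robot.move_to([*p,.10],down(y))
print("force stop",robot.line_to([*p,.022],velocity=.08,f_stop=8), robot.current_tool_pos())
fingers.gripper_to(0,50)
print("gap",robot.current_finger_gap()*85,robot.current_gripper_force())
robot.line_to([*p,.15],velocity=.15)
print("tip",tip_in_tool("w2"),robot.current_time_s(),robot.current_contact_force())
E
```

```text
force stop False [ 0.41797724 -0.20424944  0.02246888]
gap 23.12201315957847 49.86215829849243
tip [] 6.4417 [ 0.39339562 -0.99812358 -1.4670788 ]
```

View pics/w2.png

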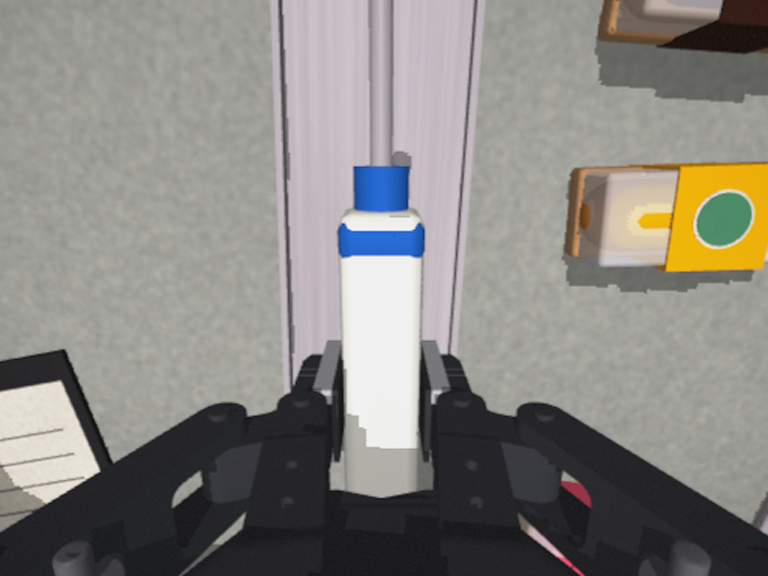

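The probe is gripped straight and the collar front is at (381,165); the tip itself is out of frame at the top. I measure it from the collar and go to the first dot, chocolate (vanilla is absent).

```bash
cat >> h.py <<'E'
def probe_at(d,off,heading=150,th=35):
    """rest the tip on dot d for ~3.4 s; off = ball centre in tool axes"""
    M=slant(heading,th); rpy=RPY(M); p=lambda z: np.array([d[0],d[1],z])-M@off
    robot.move_to(p(.15),rpy)
    robot.line_to(p(.066),velocity=.15)
    hit=robot.line_to(p(.046),velocity=.015,f_stop=1.5)
    t=robot.current_time_s(); q=robot.current_tool_pos()+M@off
    return hit,q,t,p,M
E
python3 - <<'E'
from h import *
k=vision.calibration("wrist"); print("collar",world((np.array([381,165])+.5)/1.5-.5,-.003,k["mtx"],k["T_tool_cam"]))
c=world((np.array([381,165])+.5)/1.5-.5,-.003,k["mtx"],k["T_tool_cam"])[0]
off=np.array([c[0]+.085,0,.006]); np.save("off.npy",off); print(off)
d=dots(); print(d)
M=slant(150,35); 
p=np.array([*d['chocolate'][:2],.15])-M@off
robot.move_to(p,RPY(M)); robot.line_to(p-[0,0,.075],velocity=.15)
grab("wrist","w3"); im,K,W=grab("top"); im2,K2,W2=grab("side")
t=np.array([*d['chocolate'][:2],.075])
for b in blobs(im,'copper',2)[:15]:
    if np.linalg.norm(b[1]-pix(t,K,W)[0])<20: print("top copper",b[:2],world(b[1],.075,K,W))
u=pix(t,K2,W2)[0].astype(int); print("side expected",u,"top",pix(t,K,W))
v=pix(t,K,W)[0].astype(int)
cr=lambda i,u:cv2.resize(i[u[1]-35:u[1]+35,u[0]-45:u[0]+45,::-1],None,fx=4,fy=4,interpolation=cv2.INTER_CUBIC)
cv2.imwrite("pics/c3.png",np.hstack([cr(im,v),cr(im2,u)]))
print(robot.current_time_s(),robot.current_finger_gap()*85,robot.current_contact_force())
E
```

```text
collar [[ 0.06698682 -0.00061272 -0.003     ]]
[0.15198682 0.         0.006     ]
{'chocolate': array([ 0.5858447, -0.0414678,  0.048    ]), 'strawberry': array([ 0.57339977, -0.38147441,  0.048     ]), 'hazelnut': array([ 0.58544432, -0.15449275,  0.048     ])}
top copper (np.int32(9), array([222.55555556, 163.        ])) [[ 0.59723563 -0.04539615  0.075     ]]
side expected [211 215] top [[221.37186217 166.50355199]]
8.4583 23.1438057371764 [-0.72572742 -0.42308066 -1.47524302]
```

View pics/c3.png

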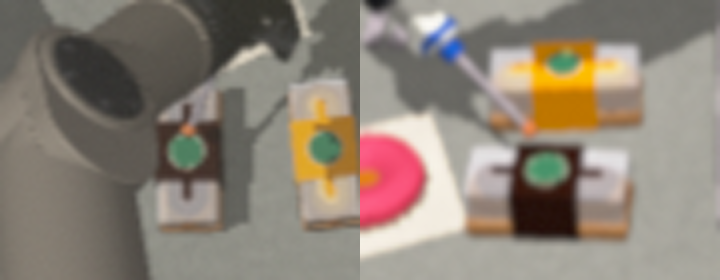

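The top crop shows the ball at native (222.6,163), about 12 mm short along the probe. So the tip offset is about 0.139 m, matching the spec, and the collar estimate was wrong. I correct it, touch chocolate, and retreat.

```bash
cat >> h.py <<'E'
def check_tip(p):
    im,K,W=grab("top"); e=pix(p,K,W)[0]
    b=[x for x in blobs(im,'copper',2) if np.linalg.norm(x[1]-e)<8]
    return np.round(world(b[0][1],p[2],K,W)[0]-p,4)[:2] if b else None
def touch(name,off,heading=150,th=35):
    d=dots()[name]; M=slant(heading,th); rpy=RPY(M); P=lambda q,z: np.array([q[0],q[1],z])-M@off
    robot.move_to(P(d,.15),rpy); robot.line_to(P(d,.07),velocity=.15)
    e=check_tip(np.array([d[0],d[1],.07])); print(name,d,"tip error",e)
    q=d[:2]-(e if e is not None and np.linalg.norm(e)<.012 else 0)
    hit=robot.line_to(P(q,.048),velocity=.02,f_stop=1.2)
    print("hit",hit,robot.current_tool_pos()+M@off,robot.current_contact_force())
    e=check_tip(np.array([d[0],d[1],.054])); robot.pause(3.2)
    print("on dot, err",e,"gap",robot.current_finger_gap()*85,robot.current_contact_force())
    grab("side","s_"+name)
    robot.line_to(P(q,.13),velocity=.15); print(robot.current_time_s())
E
python3 - <<'E'
from h import *
off=np.array([.139,0,.006]); np.save("off.npy",off)
M=slant(150,35); robot.line_to(robot.current_tool_pos()+[0,0,.06],velocity=.2)
touch('chocolate',off)
im=cv2.imread("pics/s_chocolate.png"); cv2.imwrite("pics/s1.png",cv2.resize(im[250:430,230:430],None,fx=3,fy=3))
E
```

```text
chocolate [ 0.58604028 -0.04120422  0.048     ] tip error [-0.0007  0.0014]
hit True [ 0.58662763 -0.04239846  0.05392155] [0.60530592 0.1921417  3.65219783]
on dot, err [-0.0017  0.0002] gap 22.941647847035537 [ 3.82851392 -0.39411391  5.10359762]
14.6917
```

View pics/s1.png

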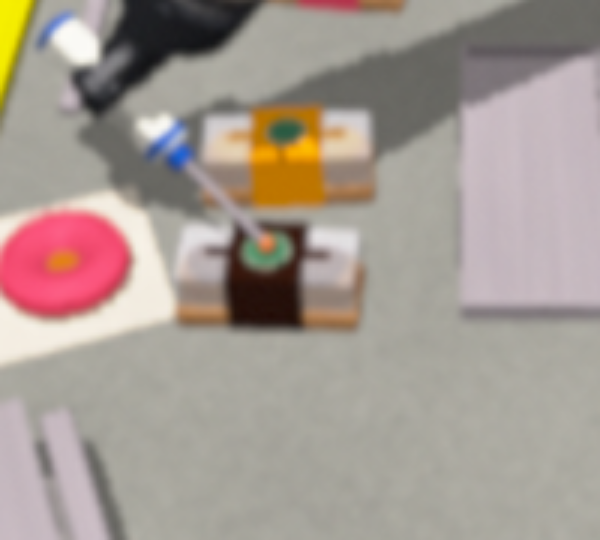

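The tip rested on the chocolate dot, about 2 mm off centre. Strawberry next, then hazelnut.

```bash
python3 - <<'E'
from h import *
off=np.load("off.npy")
touch('strawberry',off,160)
E
```

```text
strawberry [ 0.57368546 -0.38131545  0.048     ] tip error None
hit True [ 0.57378668 -0.38142615  0.05394436] [-0.73896296 -1.14128612  2.78455143]
on dot, err None gap 22.99332058560871 [ 2.54961699 -0.67462299  5.02486596]
21.4417
```

```bash
python3 - <<'E'
from h import *
im=cv2.imread("pics/s_strawberry.png"); cv2.imwrite("pics/s2.png",cv2.resize(im[150:330,230:430],None,fx=3,fy=3))
print(dots())
E
```

```text
{'chocolate': array([ 0.5858447, -0.0414678,  0.048    ]), 'hazelnut': array([ 0.58544432, -0.15449275,  0.048     ])}
```

View pics/s2.png

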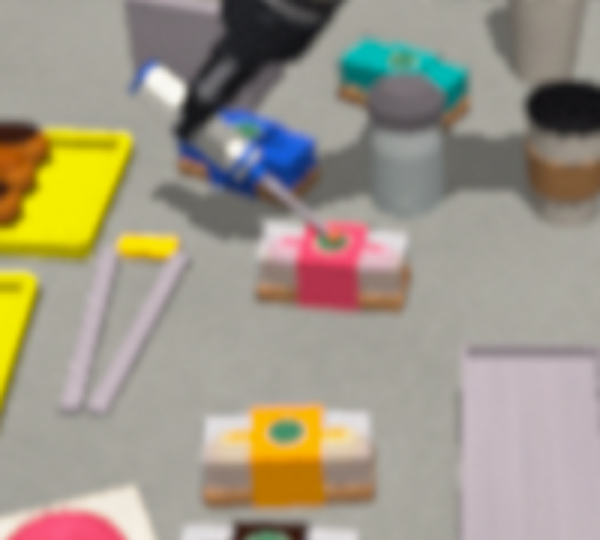

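The ball sits on the strawberry dot, with nothing else touching. Now hazelnut, after which the probe goes straight back to its tray.

```bash
python3 - <<'E'
from h import *
off=np.load("off.npy")
touch('hazelnut',off,150)
o=np.load("probe.npy"); p=[o[0]-.004,o[1]+.001]
robot.move_to([*p,.13],down(o[2]))
im,K,W=grab("top"); t=np.array([p[0]+.139*np.cos(np.radians(o[2])),p[1]+.139*np.sin(np.radians(o[2])),.124])
e=pix(t,K,W)[0]; print("tip expected",t,[(b[1],world(b[1],.124,K,W)[0]) for b in blobs(im,'copper',2) if np.linalg.norm(b[1]-e)<15])
grab("wrist","w4")
a=cv2.imread("pics/s_hazelnut.png")[200:400,220:440]; b=cv2.imread("pics/w4.png")
cv2.imwrite("pics/c4.png",np.hstack([cv2.resize(a,(400,364)),cv2.resize(b,(400,364))]))
print(robot.current_time_s())
E
```

```text
hazelnut [ 0.58544432 -0.15449275  0.048     ] tip error None
hit True [ 0.58554904 -0.1545607   0.05393209] [ 0.14821516 -0.14379955  3.58989623]
on dot, err None gap 22.935796051578187 [ 2.46544268 -1.02283844  5.23176369]
27.8667
tip expected [ 0.40552544 -0.06527877  0.124     ] [(array([227.75, 221.  ]), array([ 0.40587542, -0.06377207,  0.124     ]))]
29.05
```

View pics/c4.png

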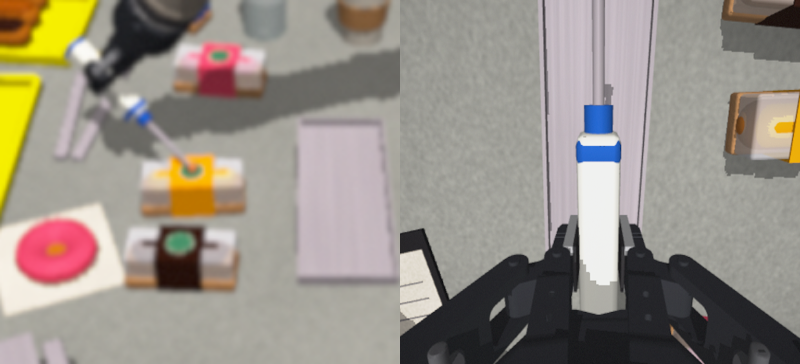

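Hazelnut was touched on its dot, and the probe is still straight in the grip. I put it down and look at the drawer handle from above.

```bash
python3 - <<'E'
from h import *
o=np.load("probe.npy"); p=[o[0]-.004,o[1]+.001]
print(robot.line_to([*p,.0225],velocity=.1,f_stop=6),robot.current_tool_pos())
fingers.gripper_to(.42); robot.line_to([*p,.12],velocity=.2)
robot.move_to([.51,.20,.27],down(25.7)); fingers.gripper_to(.35)
im,K,W=grab("wrist","w5"); print(W[:3,3],robot.current_time_s())
np.savez("w5.npz",K=K,W=W)
E
```

```text
True [ 0.41240879 -0.20351366  0.0227562 ]
[0.57282047 0.22904903 0.39483822] 33.0667
```

View pics/w5.png

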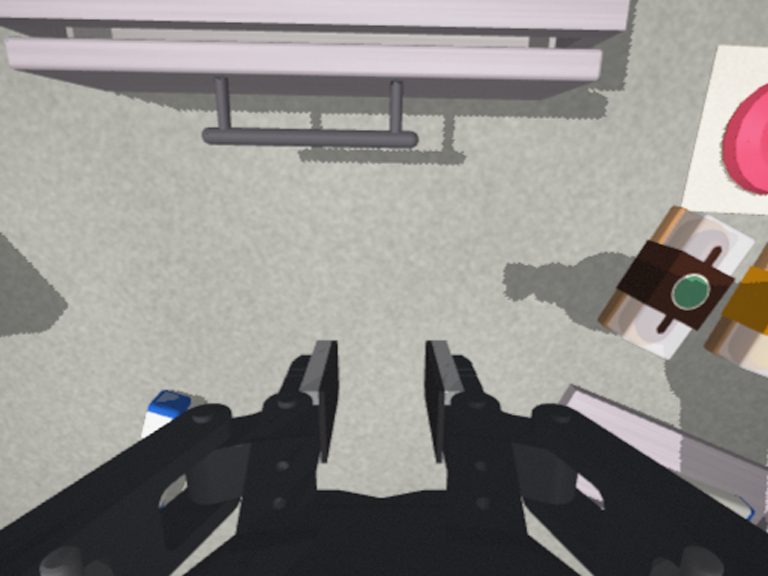

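The drawer is slightly ajar, with the bar from (205,135) to (416,139), the front's right end at (600,78), and the chocolate box's near corner at (600,322). I compute the drawer frame and the clearance, then pull.

```bash
cat > d.py <<'E'
from h import *
z=np.load("w5.npz"); K,W=z["K"],z["W"]; q=lambda a:(np.array(a)+.5)/1.5-.5
a,b=world(q((205,135)),.0935,K,W)[0],world(q((416,139)),.0935,K,W)[0]
v=(a-b)[:2]; L=np.linalg.norm(v); uy=v/L; ux=np.array([uy[1],-uy[0]]); mid=((a+b)/2)[:2]; ang=np.degrees(np.arctan2(ux[1],ux[0]))
E
python3 - <<'E'
from d import *
print("bar len",L,"mid",mid,"angle",ang)
for n,p,h in(("frontR",(600,80),.104),("frontL",(10,68),.104),("unitR",(628,28),.118),("box near",(600,322),0),("box",(672,358),.0),("boxtopL",(680,208),.03)):
    r=world(q(p),h,K,W)[0]; print(n,r,"drawer coords",(r[:2]-mid)@ux,(r[:2]-mid)@uy)
for y in(ang+90,ang-90):
  for s in(0,.1,.195):
    print(y,s,robot.inverse_kinematics([*(mid-ux*s),.085],down(y)))
E
```

```text
bar len 0.13460307282458045 mid [0.56320675 0.27396125] angle 24.59479307027573
frontR [0.66796897 0.1294862  0.104     ] drawer coords 0.03512730812298865 -0.17496923765376798
frontL [0.52234162 0.44804394 0.104     ] drawer coords 0.03529528885350831 0.1752968459180646
unitR [0.69232622 0.13498032 0.118     ] drawer coords 0.05956135425220013 -0.18011101910006402
box near [ 0.52566577 -0.02208685  0.        ] drawer coords -0.15734971711427864 -0.25356433363837494
box [ 0.52445914 -0.10511252  0.        ] drawer coords -0.1930020022658245 -0.3285552073796077
boxtopL [ 0.63997336 -0.00683761  0.03      ] drawer coords -0.04706609279563853 -0.2872732089251527
114.59479307027573 0 [ -3.01698637  39.76894102 -38.74216925  85.0094667   26.32496202
  64.52063629 -22.10087091]
114.59479307027573 0.1 [  1.4614663   29.34142082 -39.61766615 101.77262242  21.92321714
  56.81257218 -22.1818675 ]
114.59479307027573 0.195 [  5.55845191  18.88896378 -40.78169968 115.77393347  15.83705612
  50.79091838 -19.23327522]
-65.40520692972427 0 [ -54.70480935   39.86869636   43.04502102   87.33849195  -29.0283259
   64.38441321 -160.98359721]
-65.40520692972427 0.1 [ -60.08693652   28.81664235   43.13274668  104.13233735  -23.33897938
   56.28675562 -162.64375886]
-65.40520692972427 0.195 [ -65.06232811   17.42232962   43.20322212  118.17430323  -15.52173557
   49.99262297 -168.48103811]
```

The bar frame is consistent: front 35 mm behind the bar and 350 mm wide. The chocolate box clears the drawer's path by about 75 mm. The two points I took from the top view were the bar's shadow, so I use the wrist values. Now I open the drawer.

```bash
python3 - <<'E'
from d import *
fingers.gripper_to(.29,50); y=down(ang+90)
robot.move_to([*mid,.17],y)
print("down stop",robot.line_to([*mid,.086],velocity=.08,f_stop=8),robot.current_tool_pos())
fingers.gripper_to(0,50); print("gap",robot.current_finger_gap()*85)
print("pull stop",robot.line_to([*(mid-ux*.2),.086],velocity=.08,f_stop=14))
p=robot.current_tool_pos(); print("pulled",(p[:2]-mid)@ux,robot.current_contact_force())
fingers.gripper_to(.29); print(robot.line_to([*p[:2],.2],velocity=.15))
np.save("open.npy",p[:2])
robot.move_to([.45,-.05,.35],down(0)); print(dots("top","t6"),robot.current_time_s())
E
```

```text
down stop False [0.56366651 0.27435754 0.08673603]
gap 9.066940538960324
pull stop True
pulled -0.193095078083097 [-0.11582005  0.3609703   1.19712861]
False
{'chocolate': array([ 0.58551138, -0.0421309 ,  0.048     ]), 'strawberry': array([ 0.57339977, -0.38147441,  0.048     ]), 'hazelnut': array([ 0.60913868, -0.14187767,  0.048     ])} 40.7083
```

View pics/t6.png

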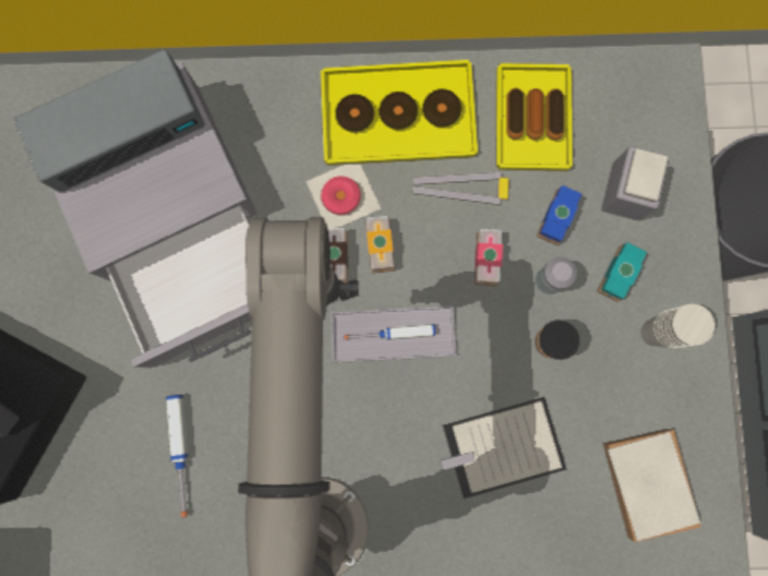

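The drawer is open about 0.2 m. The hazelnut box has been knocked to about (0.609, -0.142), and the other boxes are unmoved. Now I move the boxes into the drawer, starting with strawberry at the far side and refining each grasp from the wrist view.

```bash
cat > place.py <<'E'
from d import *
bar=np.load("open.npy"); H=.034
def locate(name,d):
    robot.move_to([d[0]-.06,d[1],.22],down(0)); im,K2,W2=grab("wrist")
    e=pix([*d[:2],.048],K2,W2)[0]
    b=min((x for x in blobs(im,name,300)),key=lambda x:np.linalg.norm(x[1]-e))
    g=min((x for x in blobs(im,'green',150)),key=lambda x:np.linalg.norm(x[1]-e))
    yy,xx=np.nonzero(b[2]); w=world(np.c_[xx,yy],.048,K2,W2)[:,:2]*1000
    (_,s,a)=cv2.minAreaRect(w.astype(np.float32)); a=(a+45)%90-45
    c=world(g[1],.048,K2,W2)[0]; print(name,"dot",c,"sleeve",np.round(s),"yaw",a); return c,a
def stow(name,lat):
    d=dots(); print(d); c,a=locate(name,d[name])
    fingers.gripper_to(.86,50); robot.move_to([*c[:2],.12],down(a))
    print("down",robot.line_to([*c[:2],H],velocity=.1,f_stop=8)); fingers.gripper_to(0,50)
    print("gap",robot.current_finger_gap()*85); robot.line_to([*c[:2],.22],velocity=.2)
    t=bar+.137*ux+lat*uy; o=down(ang)
    robot.move_to([*t,.22],o); print("gap",robot.current_finger_gap()*85)
    robot.line_to([*t,.10],velocity=.15); print("floor",robot.line_to([*t,H+.024],velocity=.05,f_stop=4),robot.current_tool_pos(),robot.current_contact_force())
    fingers.gripper_to(.78); robot.line_to([*t,.22],velocity=.2); print(robot.current_time_s())
E
python3 - <<'E'
from place import *
stow('strawberry',.095)
robot.move_to([.44,.22,.30],down(ang)); grab("wrist","w7")
E
```

```text
{'chocolate': array([ 0.58551138, -0.0421309 ,  0.048     ]), 'strawberry': array([ 0.57339977, -0.38147441,  0.048     ]), 'hazelnut': array([ 0.60884551, -0.14206031,  0.048     ])}
strawberry dot [ 0.57315079 -0.38149217  0.048     ] sleeve [53. 81.] yaw -5.14874267578125
down False
gap 51.08297236155223
gap 51.19003316033769
floor True [0.47239903 0.33683812 0.06121319] [0.42600178 0.0330873  3.51538901]
51.1417
```

View pics/w7.png

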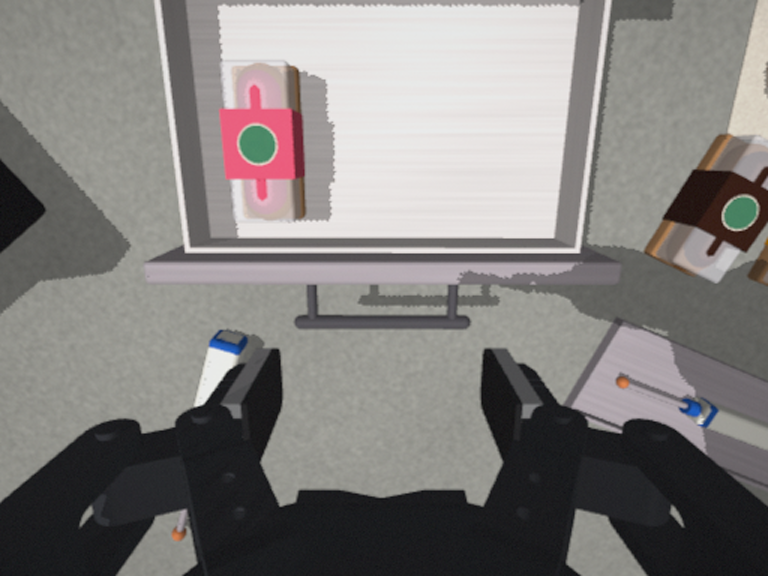

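The strawberry box stands flat in the drawer's left part, dot at (257,145). Hazelnut and chocolate next.

```bash
python3 - <<'E'
from place import *
stow('hazelnut',0.0)
stow('chocolate',-.095)
robot.move_to([.44,.22,.30],down(ang)); grab("wrist","w8"); print(robot.current_time_s())
E
```

```text
{'chocolate': array([ 0.5858447, -0.0414678,  0.048    ]), 'hazelnut': array([ 0.60884551, -0.14206031,  0.048     ])}
hazelnut dot [ 0.60845351 -0.14263641  0.048     ] sleeve [81. 53.] yaw 5.017597675323486
down False
gap 50.71560755661572
gap 51.03174960880252
floor True [0.51202307 0.25057311 0.06105593] [0.94117198 0.0328938  4.29145706]
61.0
{'chocolate': array([ 0.58643655, -0.04159088,  0.048     ]), 'hazelnut': array([0.51917827, 0.25557292, 0.048     ])}
chocolate dot [ 0.58539672 -0.04229381  0.048     ] sleeve [80. 51.] yaw 0.11134130507707596
down False
gap 51.065045069981934
gap 51.26756341981166
floor True [0.55151649 0.16430068 0.06104387] [0.21418021 0.78469662 4.42132341]
69.2
69.8917
```

```bash
sleep 1
```

```text
(no output)
```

View pics/w8.png

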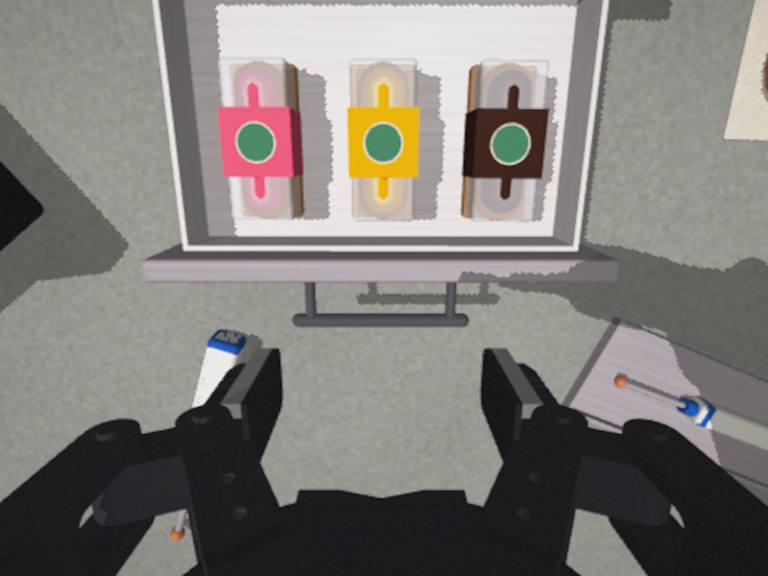

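All three boxes stand upright in the drawer. Now I shut it.

```bash
python3 - <<'E'
from place import *
y=down(ang+90); fingers.gripper_to(.29,50)
robot.move_to([*bar,.17],y); print(robot.line_to([*bar,.087],velocity=.08,f_stop=8))
fingers.gripper_to(0,50); print("gap",robot.current_finger_gap()*85)
print("push",robot.line_to([*(mid-ux*.01),.087],velocity=.08,f_stop=20))
print("shut stop",robot.line_to([*(mid+ux*.025),.087],velocity=.03,f_stop=20))
p=robot.current_tool_pos(); print("bar moved past start",(p[:2]-mid)@ux,"total",(p[:2]-bar)@ux,robot.current_contact_force())
fingers.gripper_to(.29); robot.line_to([*p[:2],.2],velocity=.15)
robot.move_to([.51,.20,.27],down(25.7)); im,K2,W2=grab("wrist","w9"); 
robot.move_to([.35,.25,.40],down(60)); im2,_,_=grab("top","t9")
a=cv2.imread("pics/w9.png"); b=cv2.imread("pics/t9.png")
cv2.imwrite("pics/c9.png",np.hstack([cv2.resize(a,(400,300)),cv2.resize(b,(400,300))])); print(robot.current_time_s())
E
```

```text
False
gap 9.306270663748254
push False
shut stop True
bar moved past start 0.006926069068589489 total 0.2000211471516865 [-1.43909905 -2.05213489  4.14935077]
79.825
```

View pics/c9.png

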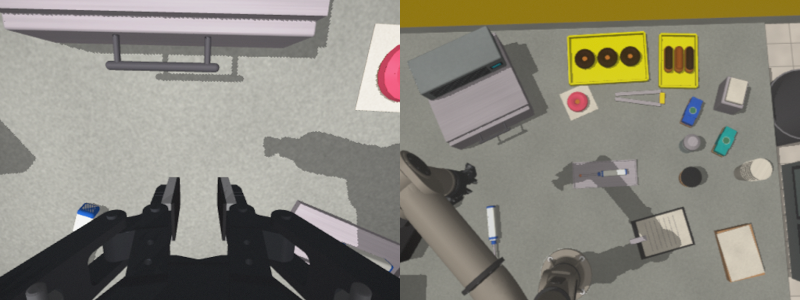

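The drawer travelled its full 200 mm and sits flush. The probe lies in its tray, the bystanders are unmoved, and the arm is clear. Handing in.

```bash
python3 -c "
from h import *
print(workorder.close_job())"
```

```text
the job is handed in; nothing more can be done
None
```

I checked the chocolate, strawberry and hazelnut boxes in that order (vanilla was not delivered), put all three in the chill drawer and shut it fully, laid the probe back in its tray, and handed the job in at about 80 s; no verdict was shown.

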